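# Hold the lens clamp's spring jaw at the index for a spring check

### The arm

A 7-joint arm with a two-finger parallel gripper is mounted at the origin on a cart in front of the work surface, level with it; the furniture and walls round the work are solid. World frame = base frame: x ahead of the robot, y to its left, z up, the work surface at z = 0. Lengths are in m, angles in degrees, forces in N, time in s.
With the tool pointing down it reaches from about 0.4 to 0.925 m from the base axis. Payload 5.6 kg.
Tool frame: the origin (TCP) lies at the very end of the fingers, on their centre line; the grasp point (between the pads) lies env.grasp_offset behind it (env.grasp_offset is the distance from the TCP to the grasp point, in m); z points along the fingers, y is the line along which they close (so a half turn about z gives the same grasp; the last joint's range is limited). The gripper opens to 85 mm and grips with 20 to 120 N. Pads are 22 mm wide; open, the fingers measure 114 mm over their backs; the gripper's body (76 mm by 85 mm) begins 54 mm behind the grasp point. The pads swing forward as they close: fully open they stand 13 mm farther back than shut.
Start: joints at [-69.442, 26.786, -0.665, 91.828, 0.344, 61.387, -3.226], TCP at [0.254, 0.598, 0.231] pointing down, gripper open.
Joint ranges: [-144.91, 144.91], [-17.63, 115.5], [-89.93, 88.59], [15.96, 139.68], [-74.01, 254.01], [8.47, 105.57], [-167.45, 167.45]. Speed limits (degrees/s): [147.25, 147.25, 180, 180, 180, 180, 180].

### API

Orientations are given as [roll, pitch, yaw] about the fixed x, y, z axes, in that order (R = Rz(yaw) Ry(pitch) Rx(roll)).
In Python, from workcell import env, snapshot gives the robot as it stands. The module is installed in compiled form; this text tells all that it offers.
- The arm moves only by the shell command python3 -m jog 'ROWS'. ROWS is a JSON object of lists of equal length, an entry for each row: "delta_pos": the shift along the world's x, y, z in units of 40 mm (1.0 is 40 mm), a list of three; "twist": the turn, a rotation vector about the world's x, y, z in units of 6 degrees (1.0 is 6 degrees), a list of three; "claw": the closure, from -1 (fully open) to 1 (shut). In form: {"delta_pos": [[x, y, z], ...], "twist": [[ax, ay, az], ...], "claw": [claw, ...]}. A call has 1 to 10 rows; each row is the pose to reach, as a shift and turn from the pose commanded when the call began; what a row does not reach only later rows make up. A row lasts 1/12 s, in which the tool goes at most 41.7 mm and 7.16 degrees, less where a joint would pass 70% of its speed; a pose out of reach is approached as far as the arm can. A call with a gripper value outside its range is refused whole. The fingers move at their own pace and stop on an object; the grip force is fixed at half the most. Time passes only in rows, so rows that repeat a pose let the fingers close. It gives the time, the measured TCP pose, the force, the opening and the grip force at its end, in the units of the state.
- env.state(): the state, without advancing time (a new reading comes with each control period).
- snapshot(name): name is "scene" or "top"; returns a dict with "color" (384x512x3 uint8, red, green, blue), "fov_y" (degrees; the focal length in pixels is half the picture's height over the tangent of half this angle, whatever the lens; pixels are square), "cx", "cy" (the principal point, pixels), "D" ([k1, k2, p1, p2, k3] as OpenCV has them; the pictures are not rectified), "R" (3x3) and "t" (3): a world point X has camera coordinates R X + t. Camera axes: x right, y down, z forward; pixel columns grow to the right and rows downward; lengths in m; the calibration is good to about 2 mm. A picture is of the moment at which its call begins. There is no depth.
- env.hand_in(): hands the job in; it is judged then, once.
The state is a dict: "time_s": time; "joints": joint angles; "joint_velocities": joint speeds; "joint_torque": joint torques, N m; "ee_pos": TCP position; "tcp_rot": TCP orientation; "wrist_force": force on the tool from outside, world axes, zero at the start; "torque": the same for the moment, N m; "width": finger opening in m; "grip_force": force on a finger pad.
Only numpy, scipy, OpenCV 4.12 (cv2) and the standard library are available. Lean on these libraries where they do the work, as an engineer would, in place of code of your own. Each camera call takes 0.05 s, during which the arm holds its last target. There are 200 camera calls.

### The job

The return spring of the lens clamp is due for its check: press the round start button on the force logger fully down and let it come back up, then take the clamp's sliding jaw by its upright post and pull it out against its spring until its pointer stands at the notch of the index block on the side rail. Keep it there: the program finishes while the gripper still holds the jaw at the mark. Leave the other things on the bench where they are.

Things in the scene. Friction and masses are not known exactly. Their poses are not given: they have to be found in the camera images.
- clamp: lens clamp screwed to the bench: base plate 200 x 96 x 10 mm, two guide rods, a grey block at each end (36 mm high in front, 40 at the rear), a dark jaw sliding on the rods. Origin on the bench under the middle of the rods. Own x along the rods from front block to rear block, whose spring barrel reaches x = +135 mm; y left to the index rail; z up. x points away from the robot within 0.4 rad.
- jaw (a joint): sliding jaw of the clamp: 0 = shut (pushed fully to the rear by its spring), grows in m as it is pulled forward along the clamp's own -x; end stop at 0.055. The spring pulls it back with 4 N when shut plus 0.12 N per mm, so it runs back shut if let go.
- grip (a point): on the axis of the upright round black post on the sliding jaw, 59 mm above the bench; moves with the jaw. Post: 18 mm diameter, straight from 41 to 76 mm above the bench, then a 24 mm head up to 86 mm. The jaw under it is 40 mm long (clamp x), 66 mm wide, top 34 mm above the bench. All else on the clamp is under 44 mm high. Axes as the clamp's.
- pointer (a point): tip of the jaw's pointer, a 3 mm wide aluminium blade standing out from the jaw's left side (clamp +y), 32.5 mm above the bench, at the same clamp x as the post's axis; it moves with the jaw.
- index: dark steel index block, 28 mm along the clamp's x, 22 mm wide, top 34 mm above the bench, fixed on the rail along the clamp's left side; it stands at a different place along the rail each time. Origin under its middle, on the base plate; axes as the clamp's.
- notch (a point): mouth of the 8 mm wide notch in the middle of the index block, facing the pointer's path, 32.5 mm above the bench. At the mark, pointer and notch have the same x in the clamp's frame (axes as the clamp's): the jaw has then been pulled 18 to 42 mm out from shut.
- logger: force logger, a flat grey box 90 x 130 mm, top 37 mm above the bench, fixed to it, with a dark display on one half and the start button on the other. Origin on the bench under its middle; own y from the button's half towards the display's half.
- start_top (a point): centre of the top of the white round start button, 28 mm diameter, in a black housing on the logger, 59 mm above the bench (housing: 44 mm diameter, top 49 mm); pressed straight down. It moves with the button.
- start (a joint): start button: 0 = up, 0.006 m = fully down, which takes 5 N; springs back up when released.
- marker_pen: bystander: white marker pen with black cap, 135 mm long, lying loose between the work places; leave it.
- dial_gauge: bystander: round grey-white gauge, 39 mm across and 13 mm high, loose; leave it.
- lens_a: bystander: clear uncut lens, 66 mm across and 7 mm high, loose; leave it.
- tape_roll: bystander: roll of tan tape, 100 mm across and 25 mm high, loose, at the right of the bench; leave it.
- screw_case: bystander: blue flat case, 68 x 110 x 25 mm, loose, at the right front of the bench; leave it.

How it is judged (in metres and radians):
On the way, in this order (a step that is already met when the one before it is completed fails the run):
1. the start button is pressed fully down, the jaw still shut (value of joint start above 0.005 m and value of joint jaw below 0.005 m), for 0.05 s.
2. the button is let come back up (value of joint start below 0.002 m), for 0.1 s.
3. the gripper holds the jaw with its pointer at the notch (x of pointer in the frame of notch between -0.004 and 0.004 m and contact force between the fingers and clamp above 2 N and value of joint start below 0.002 m), for 0.3 s.
At the end, for the whole second after the job is handed in: the gripper is still holding the jaw (fingers press on the clamp with more than 2 N) at rest, its pointer within 4 mm of the middle of the index notch along the rods, and the start button is up (all of step 3 and velocity of joint jaw between -0.01 and 0.01 m/s); the arm keeps its last pose, push and grip.
It fails at once if a loose bystander is moved by more than 20 mm (distance of any of marker_pen, dial_gauge, lens_a, tape_roll, screw_case from where it was at the start of the episode above 0.02 m).
It also fails if it takes over 40 s, if anything falls off the work surface, if the arm or the gripper's body presses on something with over 40 N, if the wrist force passes 120 N, or if a joint passes its speed limit or range.

## Working session

There is one attempt and no reset: what is moved stays moved. The work goes in short steps, Python scripts to look and compute and a shell command to move; the robot and the scene stay as the last step left them, time stands still between calls to the robot, and variables do not carry over. Pictures are saved under pics/ and viewed, at most 10 in all, crops included, and the job is handed in when it is done.

```bash
mkdir -p pics; python3 - <<'E'
from workcell import env,snapshot
import cv2,pickle
s=env.state();print(s['time_s'],s['ee_pos'],s['tcp_rot'],s['width'],env.grasp_offset)
for n in("scene","top"):
    p=snapshot(n);pickle.dump(p,open(n+".pkl","wb"))
    print(n,p['fov_y'],p['cx'],p['cy'],p['D'],p['R'],p['t'])
    cv2.imwrite(f"pics/{n}0.png",cv2.resize(p['color'][:,:,::-1],(768,576),interpolation=cv2.INTER_CUBIC))
E
```

```text
0.0 [0.25405272 0.59768804 0.23031179] [-1.79897134e+02  8.00314339e-03  1.56975579e+02] 0.08555017722110887 0.0187
scene 54.49522095159874 259.25693138438476 192.7047842959218 [0.0027417 0.        0.        0.        0.       ] [[ 0.34883392  0.93707912  0.01405766]
 [ 0.78142793 -0.28254543 -0.55636182]
 [-0.51738312  0.20506292 -0.83082122]] [-0.0797582  -0.43131519  1.23440829]
top 56.42586751555455 249.3884072070498 195.10903816172896 [-0.10895201  0.          0.          0.          0.        ] [[ 0.01684338 -0.99984703  0.00471264]
 [-0.98908513 -0.01735174 -0.14631995]
 [ 0.14637934 -0.00219668 -0.98922609]] [-0.12301704  0.55393349  1.04670645]
```

View pics/scene0.png

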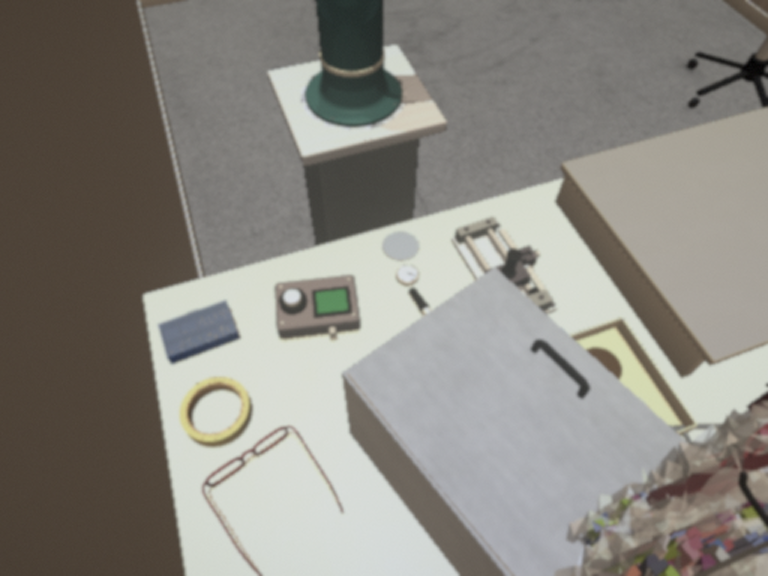

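View pics/top0.png

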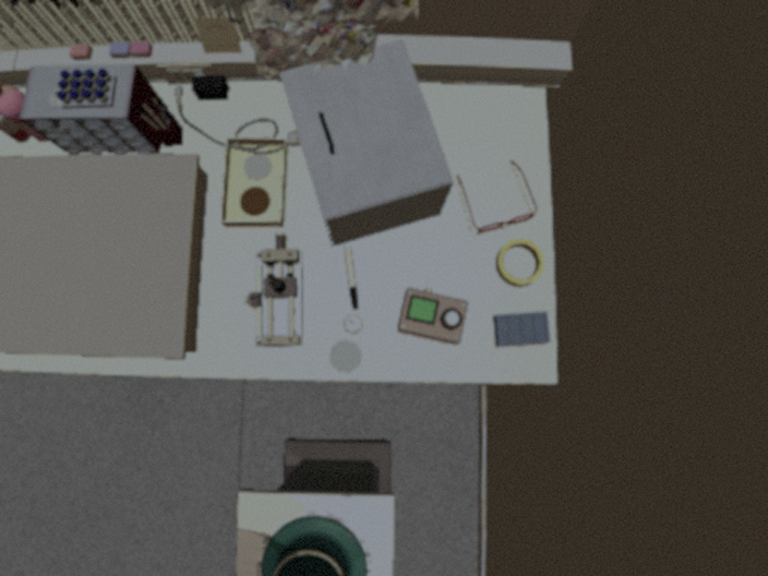

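The scene view shows the logger at about (317,305), its button at (292,298) and the clamp post at (513,262). The top view shows the button at (451,317), the post at (279,285) and the index block at (255,299), all in 768-wide pixels. I'll zoom in on these.

```bash
cat > h.py <<'E'
import numpy as np,cv2,pickle
def load(n): return pickle.load(open(n+".pkl","rb"))
def K(p):
    f=p['color'].shape[0]/2/np.tan(np.radians(p['fov_y'])/2)
    return np.array([[f,0,p['cx']],[0,f,p['cy']],[0,0,1]])
def ray(p,uv):
    R,t=np.array(p['R']),np.array(p['t'])
    q=cv2.undistortPoints(np.array([[uv]],float),K(p),np.array(p['D']))[0,0]
    d=R.T@np.array([*q,1]);return -R.T@t,d/np.linalg.norm(d)
def atz(p,uv,z):
    c,d=ray(p,uv);return c+d*(z-c[2])/d[2]
def proj(p,X):
    return cv2.projectPoints(np.array(X,float).reshape(-1,3),cv2.Rodrigues(np.array(p['R']))[0],np.array(p['t'],float),K(p),np.array(p['D']))[0].reshape(-1,2)
def tri(a,ua,b,ub):
    c1,d1=ray(a,ua);c2,d2=ray(b,ub)
    s=np.linalg.lstsq(np.c_[d1,-d2],c2-c1,rcond=None)[0]
    x,y=c1+d1*s[0],c2+d2*s[1];return (x+y)/2,np.linalg.norm(x-y)
E
python3 - <<'E'
from h import *
s,t=load("scene"),load("top")
print(proj(t,[.254,.598,.231]),proj(s,[.254,.598,.231]))
def crop(p,u,v,w,h,k): return cv2.resize(p['color'][v:v+h,u:u+w,::-1],None,fx=k,fy=k,interpolation=cv2.INTER_CUBIC)
a=crop(t,155,150,66,90,6);b=crop(s,295,135,66,90,6)   # 396x540 each
cv2.imwrite("pics/clamp.png",np.hstack([a,b]))
a=crop(t,255,185,66,50,6);b=crop(s,178,178,66,50,6)
cv2.imwrite("pics/log.png",np.hstack([a,b]))
E
```

```text
[[-24.53225793 294.07590422]] [[466.05333958   1.13527287]]
```

View pics/clamp.png

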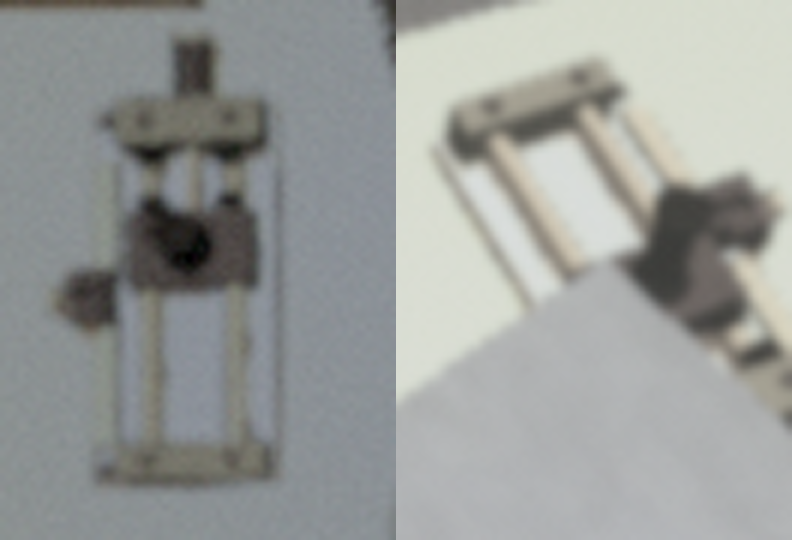

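View pics/log.png

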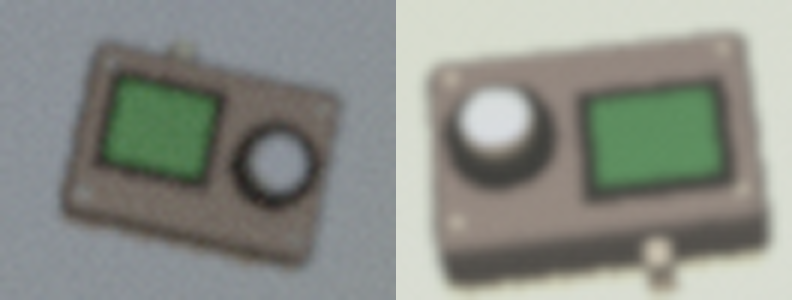

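Crop of the clamp: in the top view the post head is at (188,243), the jaw spans y 208–288, and the index block spans y about 272–328 with its centre at about 299. The rods are almost vertical. Crop of the logger: the button top is at (279,161) in the top view and (99,113) in the scene view.

```bash
python3 - <<'E'
from h import *
np.set_printoptions(precision=4,suppress=True)
s,t=load("scene"),load("top")
T=lambda x,y,o=(155,150):(x/6+o[0]-.42,y/6+o[1]-.42)
L=lambda x,y:T(x,y,(255,185))
print("btn",tri(t,L(279,161),s,T(99,112,(178,178))),atz(t,L(279,161),.059),atz(s,T(99,112,(178,178)),.059))
for n,q,z in[("front blk",(185,460),.036),("rear blk",(190,121),.040),("head",(188,243),.086),("jaw c",(194,248),.034),("jaw c",(194,248),.034),("index",(94,299),.034),("rodL f",(152,440),.025),("rodL r",(152,190),.025),("rodR f",(236,440),.025),("rodR r",(233,190),.025),("base fl",(97,483),.01),("base fr",(277,480),.01)]:
    print(n,atz(t,T(*q),z))
S=lambda x,y:T(x-396,y,(295,135))
print("head s",atz(s,S(688,197),.086)); print("head tri",tri(t,T(188,243),s,S(688,197)))
for n,q,z in[("fb r",(452,108),.036),("fb l",(602,62),.036),("index s",(742,205),.034)]: print(n,atz(s,S(*q),z))
E
```

```text
btn (array([ 0.5072, -0.2675,  0.0581]), np.float64(0.0016196166372501142)) [ 0.5069 -0.2682  0.059 ] [ 0.5081 -0.2668  0.059 ]
front blk [0.4581 0.0784 0.036 ]
rear blk [0.6318 0.0826 0.04  ]
head [0.5609 0.0726 0.086 ]
jaw c [0.5667 0.0786 0.034 ]
jaw c [0.5667 0.0786 0.034 ]
index [0.5394 0.129  0.034 ]
rodL f [0.4686 0.0977 0.025 ]
rodL r [0.5982 0.1035 0.025 ]
rodR f [0.4694 0.0546 0.025 ]
rodR r [0.5988 0.0612 0.025 ]
base fl [0.4468 0.1283 0.01  ]
base fr [0.4502 0.0349 0.01  ]
head s [0.5672 0.0859 0.086 ]
head tri (array([0.5644, 0.0794, 0.0847]), np.float64(0.014355359465131595))
fb r [0.4573 0.0391 0.036 ]
fb l [0.4556 0.1127 0.036 ]
index s [0.5465 0.1342 0.034 ]
```

```bash
cat > ov.py <<'E'
from h import *
def overlay(clamp,yaw,jaw,idx,name,pre=""):
    # clamp origin xy, post clamp x when shut =jaw ; idx clamp x
    c,s=np.cos(yaw),np.sin(yaw);Rz=np.array([[c,-s,0],[s,c,0],[0,0,1]])
    W=lambda P:(Rz@np.array(P,float).T).T+[*clamp,0]
    box=lambda x0,x1,y0,y1,z:[[x0,y0,z],[x1,y0,z],[x1,y1,z],[x0,y1,z],[x0,y0,z]]
    a=np.linspace(0,2*np.pi,40);circ=lambda x,r,z:np.c_[x+r*np.cos(a),r*np.sin(a),0*a+z]
    items=[(box(-.1,.1,-.048,.048,.01),(255,0,0)),(box(jaw-.02,jaw+.02,-.033,.033,.034),(0,255,255)),
      (circ(jaw,.012,.086),(0,0,255)),(circ(jaw,.009,.041),(0,160,255)),(box(idx-.014,idx+.014,.039,.061,.034),(0,255,0))]
    out=[]
    for n,o in(("top",(155,150)),("scene",(295,135))):
        p=load(pre+n);k=6
        im=cv2.resize(p['color'][o[1]:o[1]+90,o[0]:o[0]+66,::-1],None,fx=k,fy=k,interpolation=cv2.INTER_CUBIC)
        im=cv2.convertScaleAbs(im,alpha=1.3)
        for P,col in items:
            q=(proj(p,W(P))-o+.5)*k-.5
            cv2.polylines(im,[np.int32(np.round(q*16))],False,col,1,cv2.LINE_AA,4)
        out.append(im)
    cv2.imwrite(name,np.hstack(out))
E
python3 - <<'E'
from ov import *
overlay((.546,.0795),.037,.0205,-.004,"pics/ov1.png")
E
```

```text
(no output)
```

View pics/ov1.png

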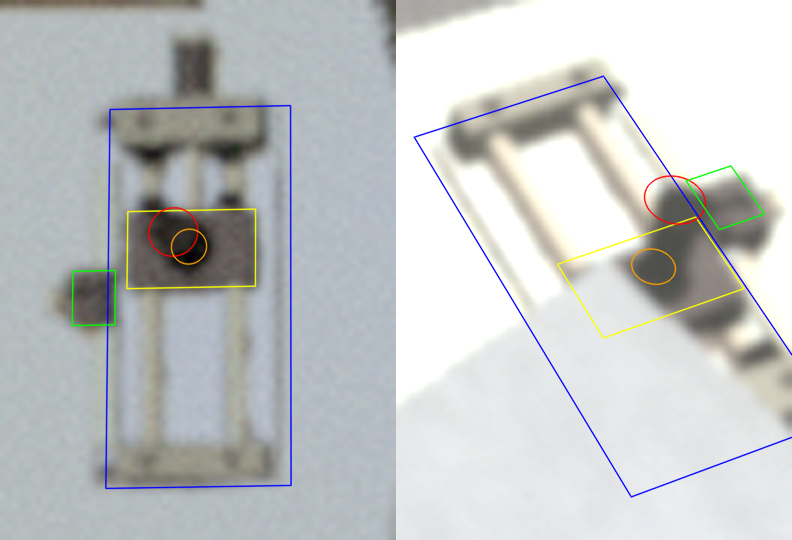

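The overlay fits the jaw and index block in the top view. In the scene view the plate edge sits about 5 mm further left, because the plate is not symmetric about the rods. The post's place looks right to a few mm. Next I'll get the heights of the box and cabinet for the path.

```bash
python3 - <<'E'
from h import *
np.set_printoptions(precision=3,suppress=True)
s,t=load("scene"),load("top")
q=lambda x,y:(x/1.5,y/1.5)
print("box near corner",tri(t,q(184,357),s,q(563,166)))
print("box bottom right", atz(t,q(190,357),0),atz(t,q(206,165),0),"top guess",atz(t,q(198,156),.2))
for n,a,b in(("cab L",(331,222),(498,270)),("cab R",(450,187),(345,377))): print(n,tri(t,q(*a),s,q(*b)))
for n,a in(("pen tip",(354,306)),("pen end",(349,250)),("lens",(346,356)),("gauge",(352,324))): print(n,atz(t,q(*a),.007))
E
```

```text
box near corner (array([0.419, 0.258, 0.079]), np.float64(0.006942755772321195))
box bottom right [0.419 0.27  0.   ] [0.842 0.264 0.   ] top guess [0.779 0.213 0.2  ]
cab L (array([ 0.66 , -0.026,  0.208]), np.float64(0.020902259560795052))
cab R (array([ 0.73 , -0.246,  0.191]), np.float64(0.0034875218352123667))
pen tip [ 0.532 -0.072  0.007]
pen end [ 0.651 -0.059  0.007]
lens [ 0.428 -0.058  0.007]
gauge [ 0.495 -0.069  0.007]
```

```bash
python3 -m jog '{"delta_pos":[[5,-9,0],[5,-9,0],[5,-9,0],[5,-9,0],[5,-9,0],[5,-9,0],[5,-9,0],[5,-9,0],[5,-9,0],[5,-9,0]],"twist":[[0,0,4.2],[0,0,4.2],[0,0,4.2],[0,0,4.2],[0,0,4.2],[0,0,4.2],[0,0,4.2],[0,0,4.2],[0,0,4.2],[0,0,4.2]],"claw":[1,1,1,1,1,1,1,1,1,1]}'; python3 -c "
from workcell import env;print(env.state()['joints'])"
```

```text
time_s: 0.93
ee_pos: [0.455, 0.2353, 0.2312]
tcp_rot: [-180.0, 0.0, -177.9]
wrist_force: [0.7, 1.5, -0.6]
width: 0.0
grip_force: 0.0
[-33.93418574  13.4371224    3.27733898 111.14644148  -0.89357983
  55.45415739  61.85879228]
```

```bash
python3 -m jog '{"delta_pos":[[1.3,-12.57,0],[1.3,-12.57,0],[1.3,-12.57,0],[1.3,-12.57,0],[1.3,-12.57,0],[1.3,-12.57,0],[1.3,-12.57,0],[1.3,-12.57,0],[1.3,-12.57,0],[1.3,-12.57,0]],"twist":[[0,0,0],[0,0,0],[0,0,0],[0,0,0],[0,0,0],[0,0,0],[0,0,0],[0,0,0],[0,0,0],[0,0,0]],"claw":[1,1,1,1,1,1,1,1,1,1]}'
python3 -m jog '{"delta_pos":[[0,-2.57,-2],[0,-2.57,-2],[0,-2.57,-2],[0,-2.57,-2],[0,-2.57,-2],[0,-2.57,-2],[0,-2.57,-2]],"twist":[[0,0,0],[0,0,0],[0,0,0],[0,0,0],[0,0,0],[0,0,0],[0,0,0]],"claw":[1,1,1,1,1,1,1]}'; python3 -c "
from workcell import env;print(env.state()['joints'])"
```

```text
time_s: 1.77
ee_pos: [0.4967, -0.1781, 0.2312]
tcp_rot: [180.0, -0.0, -177.8]
wrist_force: [0.5, 1.2, 0.4]
width: 0.0002
grip_force: 0.0
time_s: 2.35
ee_pos: [0.498, -0.2776, 0.152]
tcp_rot: [180.0, 0.1, -177.7]
wrist_force: [-0.5, 0.3, -0.2]
width: 0.0001
grip_force: 0.0
[ 10.12114225  25.09374227  19.9160317  108.24380276 -11.20977345
  48.49317786 128.05058209]
```

```bash
python3 -m jog '{"delta_pos":[[0.22,0.25,-1],[0.22,0.25,-2],[0.22,0.25,-2.2],[0.22,0.25,-2.2],[0.22,0.25,-2.2]],"twist":[[0,0,0],[0,0,0],[0,0,0],[0,0,0],[0,0,0]],"claw":[1,1,1,1,1]}'
python3 - <<'E'
from h import *
from workcell import snapshot
s=snapshot("scene");t=snapshot("top")
c=lambda p,u,v:cv2.resize(p['color'][v:v+60,u:u+66,::-1],None,fx=6,fy=6,interpolation=cv2.INTER_CUBIC)
cv2.imwrite("pics/press.png",np.hstack([c(t,260,175),c(s,165,160)]))
E
```

```text
time_s: 2.77
ee_pos: [0.5067, -0.269, 0.0648]
tcp_rot: [-180.0, 0.1, -177.8]
wrist_force: [0.5, -0.3, 0.3]
width: -0.0002
grip_force: 0.0
```

View pics/press.png

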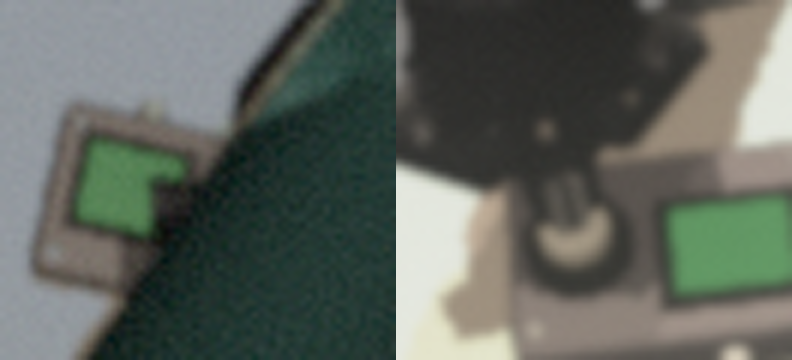

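The scene view shows the closed fingertips over the white button at (572,230), well centred. I'll press it now.

```bash
python3 -m jog '{"delta_pos":[[0,0,-0.1],[0,0,-0.2],[0,0,-0.26],[0,0,-0.3],[0,0,-0.3],[0,0,-0.3]],"twist":[[0,0,0],[0,0,0],[0,0,0],[0,0,0],[0,0,0],[0,0,0]],"claw":[1,1,1,1,1,1]}'
```

```text
time_s: 3.37
ee_pos: [0.5074, -0.2699, 0.053]
tcp_rot: [-179.9, 0.2, -177.8]
wrist_force: [0.2, 0.4, 11.6]
width: 0.0001
grip_force: 5.5
```

```bash
python3 -m jog '{"delta_pos":[[0,0,-0.05],[0,0,-0.05],[0,0,-0.05]],"twist":[[0,0,0],[0,0,0],[0,0,0]],"claw":[1,1,1]}'
python3 -m jog '{"delta_pos":[[0,0,0.5],[0,0,1.5],[0,0,2.5],[0,0,3],[0,0,3],[0,0,3]],"twist":[[0,0,0],[0,0,0],[0,0,0],[0,0,0],[0,0,0],[0,0,0]],"claw":[1,1,1,1,1,1]}'
```

```text
time_s: 3.62
ee_pos: [0.5074, -0.2699, 0.0527]
tcp_rot: [-180.0, 0.2, -177.8]
wrist_force: [-3.1, 2.7, 25.0]
width: 0.0001
grip_force: 12.8
time_s: 4.12
ee_pos: [0.5062, -0.2691, 0.1703]
tcp_rot: [-180.0, 0.1, -177.8]
wrist_force: [-0.7, 0.3, -0.3]
width: 0.0003
grip_force: 0.0
```

```bash
python3 -m jog '{"delta_pos":[[0,8.73,0.5],[0,8.73,0.5],[0,8.73,0.5],[0,8.73,0.5],[0,8.73,0.5],[0,8.73,0.5],[0,8.73,0.5],[0,8.73,0.5],[0,8.73,0.5],[0,8.73,0.5]],"twist":[[0,0,0],[0,0,0],[0,0,0],[0,0,0],[0,0,0],[0,0,0],[0,0,0],[0,0,0],[0,0,0],[0,0,0]],"claw":[-1,-1,-1,-1,-1,-1,-1,-1,-1,-1]}'
python3 -m jog '{"delta_pos":[[0.5,0,-0.5],[1,0,-1],[1.5,0,-1.5],[1.5,0,-1.5],[1.5,0,-1.5]],"twist":[[0,0,0],[0,0,0],[0,0,0],[0,0,0],[0,0,0]],"claw":[-1,-1,-1,-1,-1]}'
python3 - <<'E'
from h import *
from workcell import snapshot
s=snapshot("scene");t=snapshot("top")
c=lambda p,u,v:cv2.resize(p['color'][v:v+90,u:u+66,::-1],None,fx=6,fy=6,interpolation=cv2.INTER_CUBIC)
cv2.imwrite("pics/pre.png",np.hstack([c(t,155,150),c(s,305,110)]))
E
```

```text
time_s: 4.95
ee_pos: [0.5042, 0.0856, 0.1875]
tcp_rot: [179.9, -0.2, -177.3]
wrist_force: [0.7, -0.3, 0.3]
width: 0.0858
grip_force: 0.0
time_s: 5.37
ee_pos: [0.5643, 0.0783, 0.1262]
tcp_rot: [-179.9, -0.3, -177.9]
wrist_force: [-0.2, -0.6, 0.8]
width: 0.0851
grip_force: 0.0
```

View pics/pre.png

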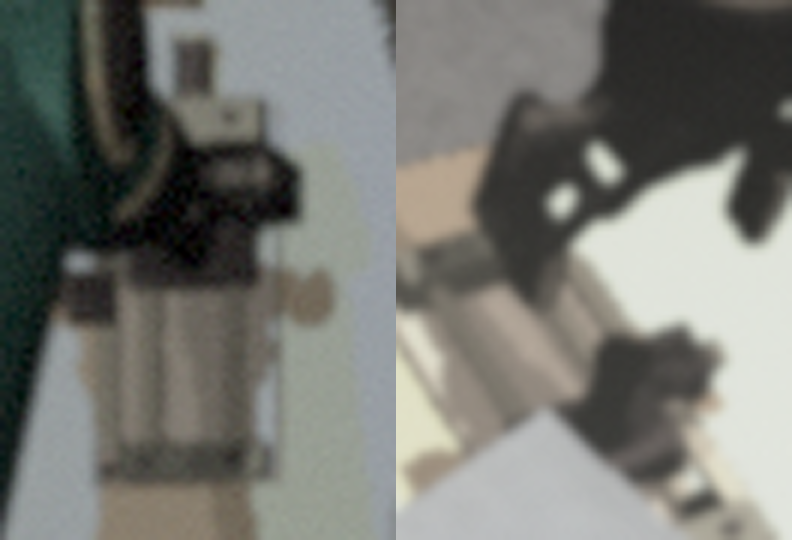

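The fingers are open on both sides of the post: in the scene view the post is at (625,345) and the fingers at (530,290) and (755,235). I'll lower onto the post.

```bash
python3 -m jog '{"delta_pos":[[0.03,0.05,-0.7],[0.03,0.05,-1.4],[0.03,0.05,-2.0],[0.03,0.05,-2.05],[0.03,0.05,-2.05]],"twist":[[0,0,0],[0,0,0],[0,0,0],[0,0,0],[0,0,0]],"claw":[-1,-1,-1,-1,-1]}'
python3 -m jog '{"delta_pos":[[0,0,0],[0,0,0],[0,0,0],[0,0,0],[0,0,0],[0,0,0],[0,0,0],[0,0,0]],"twist":[[0,0,0],[0,0,0],[0,0,0],[0,0,0],[0,0,0],[0,0,0],[0,0,0],[0,0,0]],"claw":[0.9,0.9,0.9,0.9,0.9,0.9,0.9,0.9]}'
```

```text
time_s: 5.88
ee_pos: [0.566, 0.0818, 0.0472]
tcp_rot: [-180.0, -0.1, -177.8]
wrist_force: [0.2, -0.2, 0.9]
width: 0.0854
grip_force: 0.0
time_s: 6.55
ee_pos: [0.5676, 0.0819, 0.0483]
tcp_rot: [-180.0, 0.1, -177.8]
wrist_force: [-1.9, -0.8, 6.8]
width: 0.0211
grip_force: 58.2
```

The opening reads 21 mm instead of 18, so the pads are probably touching the head. I'll open, go lower and grip again.

```bash
python3 -m jog '{"delta_pos":[[0,0,0],[0,0,0],[0,0,0],[0,0,-0.1],[0,0,-0.15],[0,0,-0.15],[0,0,-0.15]],"twist":[[0,0,0],[0,0,0],[0,0,0],[0,0,0],[0,0,0],[0,0,0],[0,0,0]],"claw":[0,0,0,0,0,0,0]}'
python3 -m jog '{"delta_pos":[[0,0,0],[0,0,0],[0,0,0],[0,0,0],[0,0,0],[0,0,0],[0,0,0]],"twist":[[0,0,0],[0,0,0],[0,0,0],[0,0,0],[0,0,0],[0,0,0],[0,0,0]],"claw":[0.9,0.9,0.9,0.9,0.9,0.9,0.9]}'
```

```text
time_s: 7.13
ee_pos: [0.5668, 0.0821, 0.0409]
tcp_rot: [-180.0, -0.0, -177.8]
wrist_force: [-0.0, -0.3, 0.4]
width: 0.043
grip_force: 0.0
time_s: 7.72
ee_pos: [0.5672, 0.0818, 0.0414]
tcp_rot: [-180.0, 0.0, -177.8]
wrist_force: [-1.1, -1.9, 1.5]
width: 0.0185
grip_force: 55.3
```

Grip is good at 18.5 mm. Before pulling, I'll refine the travel from the edge profiles in the first top picture.

```bash
python3 - <<'E'
from h import *
np.set_printoptions(precision=1,suppress=True,linewidth=150)
t=load("top");g=cv2.cvtColor(t['color'],cv2.COLOR_RGB2GRAY).astype(float)
print("top rows180-210 cols164-203")
print("jaw  R",g[180:204,191:194].mean(1)); print("jaw gap R (197)",g[180:204,196:198].mean(1)); print("jaw L(177-178)",g[180:204,177:179].mean(1))
print("idx",g[190:212,168:171].mean(1));print("idx2",g[190:212,171:174].mean(1))
for r in(195,197,199,201,203):print(r,g[r,160:180])
def edge(prof,r0,thr):
    b=prof<thr;i=np.where(b)[0];a,z=i[0],i[-1]
    lo=a-1+(prof[a-1]-thr)/(prof[a-1]-prof[a]);hi=z+(thr-prof[z])/(prof[z+1]-prof[z]);return r0+lo,r0+hi
E
```

```text
top rows180-210 cols164-203
jaw  R [126.3 113.3  82.   54.7  68.7  74.   74.   71.3  72.   70.7  73.   70.   73.3  72.   73.   74.   73.3  87.7 112.3 131.  133.7 135.7 135.  136.3]
jaw gap R (197) [137.5 138.5 137.  133.  120.5  99.   81.   80.5  81.   75.5  73.   73.5  71.5  75.   73.5  71.   70.5  84.5 114.  134.5 139.5 140.  139.  140. ]
jaw L(177-178) [137.  136.5 122.  106.5  94.5  84.5  71.5  71.5  71.5  71.   75.   76.5  76.   74.   74.   73.   73.5  77.5  99.  120.5 135.  136.  137.  138. ]
idx [141.3 141.3 141.7 137.7 119.7  93.   70.3  62.   52.3  59.   68.   68.3  68.7  73.3  91.7 116.7 132.7 139.7 141.7 142.  139.3 141.7]
idx2 [139.  140.7 140.  134.  117.7  84.3  63.7  55.3  57.3  59.3  62.   59.   59.7  69.7 100.3 123.7 134.3 138.3 137.7 139.  140.  138.3]
195 [145. 140. 142. 142. 142. 132. 120. 104.  98.  92.  89.  84.  86.  83.  89.  92.  87.  74.  72.  70.]
197 [142. 141. 138. 137. 129. 112.  89.  72.  62.  60.  64.  54.  52.  60.  90. 108. 105.  83.  72.  78.]
199 [143. 142. 139. 132. 116.  97.  76.  63.  58.  56.  63.  64.  50.  64.  99. 128. 131. 124. 117. 125.]
201 [145. 142. 136. 129. 110.  91.  90.  79.  70.  70.  65.  62.  57.  58.  94. 130. 144. 141. 131. 131.]
203 [145. 142. 141. 137. 134. 127. 109.  90.  77.  71.  72.  67.  71.  71.  94. 122. 143. 141. 135. 132.]
```

```bash
python3 -m jog '{"delta_pos":[[-0.1,0,0],[-0.2,-0.01,0],[-0.3,-0.01,0],[-0.4,-0.02,0],[-0.5,-0.02,0],[-0.55,-0.02,0],[-0.55,-0.02,0],[-0.55,-0.02,0]],"twist":[[0,0,0],[0,0,0],[0,0,0],[0,0,0],[0,0,0],[0,0,0],[0,0,0],[0,0,0]],"claw":[0.9,0.9,0.9,0.9,0.9,0.9,0.9,0.9]}'
```

```text
time_s: 8.38
ee_pos: [0.547, 0.0809, 0.0415]
tcp_rot: [-180.0, 0.3, -177.9]
wrist_force: [7.0, -2.0, -5.1]
width: 0.0184
grip_force: 56.0
```

```bash
python3 -m jog '{"delta_pos":[[-0.06,0,0],[-0.06,0,0],[-0.06,0,0],[-0.06,0,0]],"twist":[[0,0,0],[0,0,0],[0,0,0],[0,0,0]],"claw":[0.9,0.9,0.9,0.9]}'
python3 - <<'E'
from h import *
from workcell import snapshot
S=[snapshot("scene") for _ in range(4)];T=[snapshot("top") for _ in range(4)]
for n,L in(("scene2",S),("top2",T)):
    p=dict(L[0]);p['color']=np.mean([x['color'] for x in L],0).round().astype(np.uint8);pickle.dump(p,open(n+".pkl","wb"))
s,t=load("scene2"),load("top2")
np.set_printoptions(precision=0,suppress=True,linewidth=200)
g=cv2.cvtColor(t['color'],cv2.COLOR_RGB2GRAY).astype(float)
print(g[184:212,164:202:1])
c=lambda p,u,v,k,w,h:cv2.resize(p['color'][v:v+h,u:u+w,::-1],None,fx=k,fy=k,interpolation=cv2.INTER_CUBIC)
cv2.imwrite("pics/at.png",cv2.convertScaleAbs(np.hstack([c(t,155,165,8,49,60),c(s,325,150,8,50,60)]),alpha=1.4))
E
```

```text
time_s: 8.72
ee_pos: [0.5449, 0.0808, 0.0415]
tcp_rot: [-180.0, 0.3, -177.9]
wrist_force: [6.3, -2.1, -5.0]
width: 0.0184
grip_force: 56.1
[[ 42.  37.  35. ... 154. 142. 127.]
 [ 41.  39.  38. ... 153. 143. 127.]
 [ 42.  41.  38. ... 154. 143. 130.]
 ...
 [ 22.  26.  22. ... 103. 102. 118.]
 [ 26.  24.  18. ... 104. 101. 115.]
 [ 28.  26.  21. ... 105. 103. 116.]]
```

View pics/at.png

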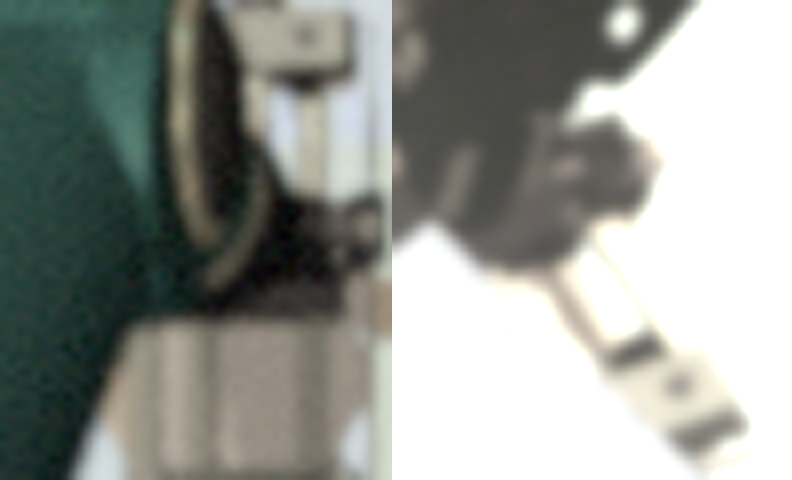

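In the scene view the index block is at about (615,170), with a bright pointer tip at about (572,163) next to it. The top view shows the jaw's front edge at y≈318. I'll zoom in on the pointer.

```bash
python3 - <<'E'
from h import *
np.set_printoptions(precision=0,suppress=True,linewidth=220,threshold=10000)
c=lambda p:cv2.convertScaleAbs(cv2.resize(p['color'][158:186,338:370,::-1],None,fx=12.5,fy=12.5,interpolation=cv2.INTER_CUBIC),alpha=2.2,beta=-90)
cv2.imwrite("pics/z.png",np.hstack([c(load("scene")),c(load("scene2"))]))
g=cv2.cvtColor(load("top2")['color'],cv2.COLOR_RGB2GRAY).astype(float)
print(g[198:210,[175,178,184,188,192]].T)
E
```

```text
[[ 27.  24.  30.  29.  24.  28.  42.  70.  98. 107. 111. 111.]
 [ 18.  18.  22.  18.  18.  24.  40.  75.  98. 110. 111. 111.]
 [ 44.  32.  15.  11.  16.  23.  43.  73.  94. 101. 101. 101.]
 [  6.   9.  18.  27.  34.  38.  48.  75.  95. 101. 102. 100.]
 [ 14.  21.  33.  36.  40.  39.  46.  70.  84.  90.  89.  90.]]
```

View pics/z.png

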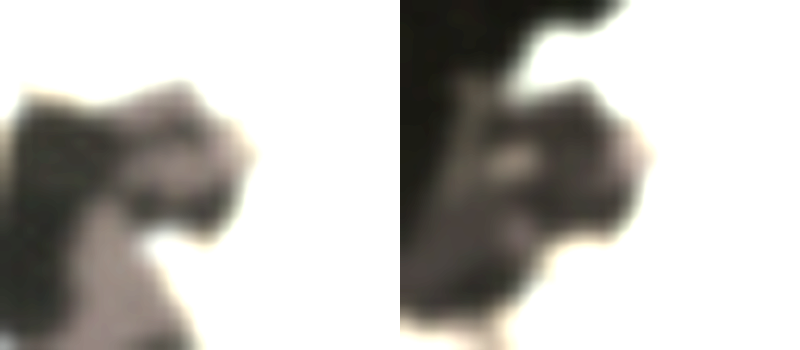

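The right panel shows the pointer tip as a bright spot at (515,158), beside the index block's inner face. To check the travel, I'll fit block models numerically to both first pictures.

```bash
cat > fit.py <<'E'
from h import *
from scipy.optimize import minimize
def hull(p,c,yaw,lx,ly,z0,z1,k=8):
    a,b=np.cos(yaw),np.sin(yaw)
    P=[[c[0]+a*x-b*y,c[1]+b*x+a*y,z] for x in(-lx/2,lx/2) for y in(-ly/2,ly/2) for z in(z0,z1)]
    q=(proj(p,P)+.5)*k
    m=np.zeros((384*k,512*k),np.uint8);cv2.fillConvexPoly(m,cv2.convexHull(np.float32(q)).astype(np.int32),255)
    m=cv2.resize(m,(512,384),interpolation=cv2.INTER_AREA)/255.
    return cv2.GaussianBlur(m,(0,0),.7)
def fit(p,c0,yaw,lx,ly,z0,z1,win):
    g=cv2.cvtColor(p['color'],cv2.COLOR_RGB2GRAY).astype(float);r0,r1,u0,u1=win
    def cost(c):
        m=hull(p,c,yaw,lx,ly,z0,z1)[r0:r1,u0:u1].ravel();d=g[r0:r1,u0:u1].ravel()
        d=np.maximum(d,np.percentile(d,25));A=np.c_[m,np.ones_like(m)];w=np.linalg.lstsq(A,d,rcond=None)[0];return np.mean((A@w-d)**2)
    G=[(cost((c0[0]+i*.001,c0[1]+j*.001)),c0[0]+i*.001,c0[1]+j*.001) for i in range(-10,11) for j in range(-8,9)]
    return np.round(min(G),4)
E
python3 - <<'E'
from fit import *
s,t=load("scene"),load("top")
for yaw in(.03,.045):
    c,sn=np.cos(yaw),np.sin(yaw)
    J=fit(t,(.566,.0795),yaw,.04,.066,.012,.034,(189,203,174,204))  # front half of jaw
    I=fit(t,(.540,.128),yaw,.028,.022,.010,.034,(189,211,166,178)); I2=fit(s,(.543,.131),yaw,.028,.022,.010,.034,(162,182,349,362))
    f=lambda A,B:((A[1]-B[1])*c+(A[2]-B[2])*sn)*1e3
    P=atz(s,(338+115/12.5-.5,158+158/12.5-.5),.0325)
    print(yaw,J,I,I2,"travel top",f(J,I),"pointer now minus idx (scene)",f([0,*P[:2]],I2),P)
E
```

```text
0.03 [73.8134  0.568   0.0825] [2.16951e+02 5.41000e-01 1.32000e-01] [2.921175e+02 5.450000e-01 1.330000e-01] travel top 25.503073651199042 pointer now minus idx (scene) -0.6382978053722154 [0.54476388 0.11958856 0.0325    ]
0.045 [72.7961  0.568   0.0825] [2.199029e+02 5.410000e-01 1.320000e-01] [2.881834e+02 5.450000e-01 1.330000e-01] travel top 24.745918818027477 pointer now minus idx (scene) -0.8391932575861449 [0.54476388 0.11958856 0.0325    ]
```

```bash
python3 - <<'E'
from h import *
def box(c,yaw,lx,ly,z):
    a,b=np.cos(yaw),np.sin(yaw);return [[c[0]+a*x-b*y,c[1]+b*x+a*y,z] for x,y in((-lx/2,-ly/2),(lx/2,-ly/2),(lx/2,ly/2),(-lx/2,ly/2),(-lx/2,-ly/2),(-lx/2,0),(lx/2,0))]
def pan(n,o,B,al=1.5,k=12):
    p=load(n);im=cv2.convertScaleAbs(cv2.resize(p['color'][o[1]:o[1]+24,o[0]:o[0]+32,::-1],None,fx=k,fy=k,interpolation=cv2.INTER_CUBIC),alpha=al)
    for P,col in B:
        q=(proj(p,P)-o+.5)*k;cv2.polylines(im,[np.int32(q*16)],False,col,1,cv2.LINE_AA,4)
    return im
y=.04;g=(0,255,0);r=(0,0,255);m=(0,255,255)
I2=(.545,.133);I=(.541,.132);J=(.568,.0825)
bs=[(box(I2,y,.028,.022,.034),g),(box(I2,y,.008,.022,.034),m),(box(I2,y,.028,.022,.010),r)]
bt=[(box(I,y,.028,.022,.034),g),(box(I,y,.008,.022,.034),m),(box(I,y,.028,.022,.010),r),(box(J,y,.04,.066,.034),g),(box(J,y,.04,.066,.012),r)]
A=np.vstack([np.hstack([pan("scene",(340,158),bs,2),pan("scene2",(340,158),bs,2.5)]),np.hstack([pan("top",(164,185),bt),pan("top",(164,185),[],2)])])
cv2.imwrite("pics/fit.png",A)
E
```

```text
(no output)
```

View pics/fit.png

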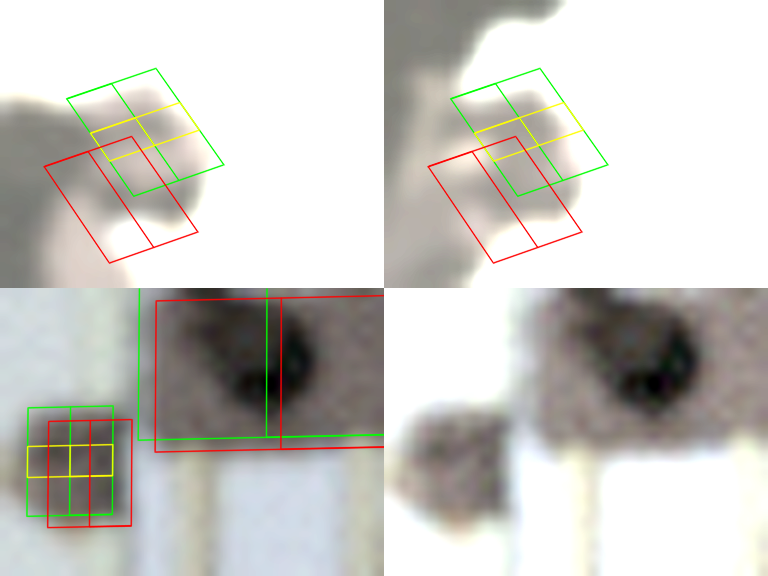

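```bash
python3 - <<'E'
from h import *
np.set_printoptions(precision=0,suppress=True,linewidth=220)
yaw=.04;c,s=np.cos(yaw),np.sin(yaw)
xs=np.arange(-.024,.0241,.002)
print("x(mm) rel ref",xs*1e3)
for n,ref in(("scene",(.545,.133)),("scene2",(.545,.133)),("top",(.541,.132)),("top2",(.541,.132))):
    p=load(n);g=cv2.cvtColor(p['color'],cv2.COLOR_RGB2GRAY).astype(np.float32)
    for dy in(-.013,-.010,-.006,-.002,.002,.006,.009):
        q=proj(p,[[ref[0]+c*x-s*dy,ref[1]+s*x+c*dy,.034] for x in xs]).astype(np.float32)
        print(n,int(dy*1e3),cv2.remap(g,q[:,0],q[:,1],cv2.INTER_CUBIC) if 0 else cv2.remap(g,q[None,:,0].copy(),q[None,:,1].copy(),cv2.INTER_LINEAR)[0])
E
```

```text
x(mm) rel ref [-24. -22. -20. -18. -16. -14. -12. -10.  -8.  -6.  -4.  -2.   0.   2.   4.   6.   8.  10.  12.  14.  16.  18.  20.  22.  24.]
scene -13 [205. 199. 189. 176. 159. 135. 113.  92.  80.  73.  70.  71.  74.  80.  87.  88.  85.  79.  76.  75.  84. 100. 124. 143. 164.]
scene -10 [210. 207. 204. 194. 183. 154. 128. 105.  91.  84.  79.  77.  81.  86.  91.  92.  90.  86.  84.  82.  83.  88. 103. 118. 137.]
scene -6 [216. 215. 212. 208. 189. 166. 139. 118. 104.  95.  87.  84.  84.  90.  95.  98.  98.  96.  92.  86.  78.  77.  79.  93. 118.]
scene -2 [217. 217. 216. 206. 191. 166. 140. 118. 105.  98.  90.  84.  86.  90.  95. 100. 102.  99.  95.  87.  80.  77.  86. 109. 143.]
scene 2 [217. 217. 214. 207. 187. 165. 140. 120. 106.  96.  89.  84.  83.  87.  92.  98. 100. 101.  96.  90.  92. 102. 124. 155. 183.]
scene 6 [218. 217. 215. 207. 192. 168. 143. 124. 113. 109. 104. 100.  99.  99. 104. 109. 112. 112. 111. 119. 134. 158. 182. 202. 210.]
scene 9 [218. 217. 215. 207. 193. 173. 153. 143. 136. 136. 134. 128. 124. 119. 122. 124. 126. 128. 133. 150. 173. 192. 207. 215. 217.]
scene2 -
[... 1955 characters left out ...]
. 26. 25. 24. 23. 29. 31. 32. 33. 34. 34.]
top2 -10 [90. 78. 62. 46. 31. 26. 23. 21. 21. 22. 22. 24. 24. 21. 22. 24. 23. 23. 24. 28. 30. 30. 33. 35. 36.]
top2 -6 [76. 63. 49. 36. 23. 23. 23. 20. 21. 22. 22. 20. 18. 20. 20. 20. 20. 22. 24. 25. 26. 26. 29. 30. 29.]
top2 -2 [43. 37. 27. 21. 19. 21. 22. 21. 23. 25. 26. 26. 25. 22. 23. 25. 29. 30. 29. 28. 28. 29. 28. 28. 31.]
top2 2 [24. 22. 21. 22. 23. 24. 24. 24. 25. 25. 25. 25. 26. 26. 27. 30. 29. 29. 30. 30. 30. 29. 29. 31. 32.]
top2 6 [24. 24. 25. 25. 24. 25. 25. 25. 24. 24. 26. 26. 26. 29. 30. 30. 31. 32. 31. 32. 32. 32. 33. 34. 33.]
top2 9 [23. 25. 28. 30. 30. 29. 27. 27. 26. 26. 28. 29. 29. 30. 30. 30. 31. 33. 34. 33. 33. 36. 36. 35. 35.]
```

The scene profile puts the pointer within about 1–2 mm of the notch middle. The top-view estimate is about 2 mm the other way, so the present place lies between the two and inside the 4 mm tolerance. I'll let it settle and hand in.

```bash
python3 -m jog '{"delta_pos":[[0,0,0],[0,0,0],[0,0,0],[0,0,0],[0,0,0],[0,0,0]],"twist":[[0,0,0],[0,0,0],[0,0,0],[0,0,0],[0,0,0],[0,0,0]],"claw":[0.9,0.9,0.9,0.9,0.9,0.9]}'; python3 -c "
from workcell import env;print(env.hand_in())"
```

```text
time_s: 9.62
ee_pos: [0.5448, 0.0808, 0.0414]
tcp_rot: [-180.0, 0.3, -177.9]
wrist_force: [7.2, -2.3, -5.1]
width: 0.0185
grip_force: 56.1
the job is handed in; nothing more can be done
None
```

I pressed the start button fully and released it, pulled the jaw about 22 mm, and handed in with the gripper still holding it; I put the pointer within about 2.5 mm of the notch (4 mm allowed), though the two camera views disagreed by about 4 mm and the hand-in returned no verdict.

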